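Unstack the storage tins onto their stands

TASK

Take the stack of four steel storage tins apart and put each tin away in the wooden stand whose recess fits it: the widest tin in the widest stand, and so on down to the narrowest. Each must end upright and flat on the floor of its own recess; tip no tin over on the way, and leave the salt shaker and the spice jar where they stand.

Things in the scene. Friction and masses are not known exactly. Their poses are not given: they have to be found in the camera images.
- tin_large_center (a point): Plain steel round storage tin with a fixed lid, upright, 68 mm in diameter and 50 mm high, flat top and underside; the widest, at the bottom of the stack at the start. The point is the tin's centre, 25 mm above its underside; z is its upright axis. Weighs 0.05 to 0.35 kg.
- tin_medium_center (a point): Plain steel round storage tin with a fixed lid, upright, 54 mm in diameter and 50 mm high, flat top and underside; second widest, on the widest tin at the start. The point is the tin's centre, 25 mm above its underside; z is its upright axis. Weighs 0.05 to 0.35 kg.
- tin_small_center (a point): Plain steel round storage tin with a fixed lid, upright, 40 mm in diameter and 50 mm high, flat top and underside; third widest, on the second widest at the start. The point is the tin's centre, 25 mm above its underside; z is its upright axis. Weighs 0.05 to 0.35 kg.
- tin_mini_center (a point): Plain steel round storage tin with a fixed lid, upright, 28 mm in diameter and 50 mm high, flat top and underside; the narrowest, on top of the stack at the start. The point is the tin's centre, 25 mm above its underside; z is its upright axis. Weighs 0.05 to 0.35 kg.
- stand_large_floor (a point): Round flat wooden stand, fixed to the worktop, 94 mm in outer diameter and 10 mm high, with a round recess 78 mm in diameter and 4 mm deep (floor 6 mm above the worktop, rim 8 mm wide) that suits the 68 mm tin with 5 mm to spare all round. The point is the centre of the recess floor; z is up.
- stand_medium_floor (a point): Round flat wooden stand, fixed to the worktop, 80 mm in outer diameter and 10 mm high, with a round recess 64 mm in diameter and 4 mm deep (floor 6 mm above the worktop, rim 8 mm wide) that suits the 54 mm tin with 5 mm to spare all round. The point is the centre of the recess floor; z is up.
- stand_small_floor (a point): Round flat wooden stand, fixed to the worktop, 66 mm in outer diameter and 10 mm high, with a round recess 50 mm in diameter and 4 mm deep (floor 6 mm above the worktop, rim 8 mm wide) that suits the 40 mm tin with 5 mm to spare all round. The point is the centre of the recess floor; z is up.
- stand_mini_floor (a point): Round flat wooden stand, fixed to the worktop, 54 mm in outer diameter and 10 mm high, with a round recess 38 mm in diameter and 4 mm deep (floor 6 mm above the worktop, rim 8 mm wide) that suits the 28 mm tin with 5 mm to spare all round. The point is the centre of the recess floor; z is up.
- shaker_center (a point): Small grey and clear salt shaker with a rounded top, standing loose on the worktop, 44 mm in diameter, 90 mm high; to be left alone. The point is its centre, 45 mm above the worktop.
- spice_jar_center (a point): Glass spice jar with a dark lid, standing loose on the worktop, 41 mm in diameter, 105 mm high; to be left alone. The point is its centre, about 52 mm above the worktop.
There are look-alikes about, which are no part of the job. What is shaped like the part that bears stand_small_floor but green is not meant. Leave any yellow look-alike of the part that bears tin_medium_center alone.

How it is judged:
By the outcome, as a careful person would: the job done as asked, in the order asked, and still so for the second after the job is handed in, with the robot touching nothing.
It also fails if it takes over 125 s, if anything falls off the work surface, if the arm or the gripper's body presses on something with over 40 N, if the wrist force passes 120 N, or if a joint passes its speed limit or range.

ROBOT

A 6-joint arm with a two-finger parallel gripper is mounted at the origin on the work surface; the furniture and walls round the work are solid. World frame = base frame: x ahead of the robot, y to its left, z up, the work surface at z = 0. Lengths are in m, angles in rad, forces in N, time in s.
With the tool pointing down it reaches from about 0.275 to 0.825 m from the base axis. Payload 5.2 kg.
Tool frame: the origin (TCP) lies midway between the tips of the shut fingers; the grasp point (between the pads) lies 19 mm behind it; z points along the fingers, y is the line along which they close (so a half turn about z gives the same grasp; the last joint's range is limited). The gripper opens to 93 mm and grips with 3 to 60 N. Pads are 15 mm wide; open, the fingers measure 128 mm over their backs; the gripper's body (75 mm by 188 mm) begins 65 mm behind the grasp point.
Start: joints at [1.115, 0.259, 1.535, -0, 1.348, -0.203], TCP at [0.138, 0.533, 0.219] pointing down, gripper open.
Joint ranges: [-3.14, 3.14], [-0.91, 2.08], [0.19, 2.58], [-1.22, 4.36], [0.22, 2.71], [-3.12, 3.12]. Speed limits (rad/s): [2.57, 2.57, 3.14, 3.14, 3.14, 3.14].

INTERFACE

Orientations are given as a unit quaternion [w, x, y, z].
In Python, from station import ctrl, inverse_kinematics, viewer, ticket gives the robot as it stands. Calls block until the motion is done:
- ctrl.move_ptp(position, orientation): joint-space move of the TCP to a pose.
- ctrl.line_to(position, frame=None, v=0.15, guard=None): straight line of the TCP; frame=None keeps the orientation; v is the mean speed in m/s. With guard (N) it stops when the force on the tool has changed by that much, and returns True; else False.
- ctrl.move_j(angles): joint-space move.
- ctrl.gripper_to(opening): finger opening in m; the grip force is fixed at half the most; returns when the fingers have stopped.
- ctrl.wait(seconds).
- inverse_kinematics(position, orientation): joint angles nearest the present ones, or None.
- ctrl.read_state(): the state.
- viewer.get_image(name): name is "scene" or "side" or "wrist"; returns (picture, depth): 420x560x3 uint8, blue, green, red; 420x560 float32, m along the optical axis (not along the pixel's ray), 0 where there is no reading.
- viewer.get_calibration(name): a dict with "mtx" (3x3 intrinsics, pixels), "R" (3x3) and "t" (3): a world point X has camera coordinates R X + t; the wrist camera has in their place "tool_from_camera" (4x4, takes a point from camera to tool coordinates, whose origin is the TCP and whose axes are the flange's). Camera axes: x right, y down, z forward; pixel columns grow to the right and rows downward; lengths in m; the calibration is good to about 2 mm. A picture is of the moment at which its call begins: read the wrist's pose just before it. get_calibration takes no time and is no camera call.
A pose or a line that the arm cannot do raises ctrl.Unreachable and nothing moves.
- ticket.close_job(): hands the job in; it is judged then, once.
The state is a dict: "t": time; "joint_pos": joint angles; "joint_velocities": joint speeds; "effort": joint torques, N m; "eef_pos": TCP position; "tool_rot": TCP orientation; "contact_force": force on the tool from outside, world axes, zero at the start; "wrist_torque": the same for the moment, N m; "finger_gap": finger opening in m; "finger_force": force on a finger pad.
Only numpy, scipy, OpenCV 4.12 (cv2) and the standard library are available. Lean on these libraries where they do the work, as an engineer would, in place of code of your own. Each camera call takes 0.05 s, during which the arm holds its last target. There are 200 camera calls.

## Working session

There is one attempt and no reset: what is moved stays moved. The work goes in short steps, each a Python script; the robot and the scene stay as the last script left them, time stands still between calls to the robot, and variables do not carry over. Pictures are saved under pics/ and viewed, at most 14 in all, crops included, and the job is handed in when it is done.

```bash
ls; mkdir -p pics; python3 - <<'E'
from station import ctrl, viewer
import cv2
for n in ("scene","side"):
    im,d=viewer.get_image(n); cv2.imwrite(f"pics/{n}0.png",im); c=viewer.get_calibration(n); print(n,c["mtx"],c["R"],c["t"],(d>0).mean())
print(viewer.get_calibration("wrist")); print(ctrl.read_state())
E
```

```text
pics
scene [[485.31518487   0.         290.16898258]
 [  0.         485.31518487 203.26475086]
 [  0.           0.           1.        ]] [[ 0.93503991 -0.35414155  0.01685646]
 [-0.23568722 -0.65639641 -0.71665562]
 [ 0.26486205  0.66612875 -0.69722348]] [-0.44560693  0.19506084  1.11484762] 0.9887755102040816
side [[530.75767423   0.         265.62548363]
 [  0.         530.75767423 193.20821069]
 [  0.           0.           1.        ]] [[-0.99981988 -0.00695791 -0.01765799]
 [ 0.00960901  0.61675193 -0.78709892]
 [ 0.01636716 -0.78712682 -0.61657398]] [0.45939317 0.11790696 1.27895884] 0.9960714285714286
{'mtx': array([[333.80219019,   0.        , 282.57546596],
       [  0.        , 333.80219019, 212.6151639 ],
       [  0.        ,   0.        ,   1.        ]]), 'tool_from_camera': array([[-1.56253280e-04, -9.53362912e-01, -3.01826329e-01,
         8.54208344e-02],
       [ 9.99999342e-01,  1.94080486e-04, -1.13072413e-03,
         5.23769663e-04],
       [ 1.13656905e-03, -3.01826307e-01,  9.53362255e-01,
        -1.66244486e-01],
       [ 0.00000000e+00,  0.00000000e+00,  0.00000000e+00,
         1.00000000e+00]])}
{'t': 0.1, 'joint_pos': array([ 1.11518346e+00,  2.59290098e-01,  1.53599065e+00,  2.87334397e-05,
        1.34797937e+00, -2.02823377e-01]), 'joint_velocities': array([ 1.18422004e-03, -2.40899246e-06, -4.18345180e-03,  1.83270618e-03,
       -2.55506393e-04,  1.85664552e-04]), 'effort': array([ 1.68882198e-03, -4.38201320e+01, -2.84645230e+01,  7.22228992e-02,
        3.61803279e-02, -8.72423789e-05]), 'eef_pos': array([0.1373163 , 0.53207356, 0.21788326]), 'tool_rot': array([-2.82803911e-04,  1.26061591e-01,  9.92022066e-01, -7.84424985e-04]), 'contact_force': array([-0.38341788,  0.61820408, -0.06062874]), 'wrist_torque': array([-0.0846014 ,  0.05433681, -0.02293948]), 'finger_force': 0.0, 'finger_gap': 0.0927735472155517}
```

View pics/scene0.png

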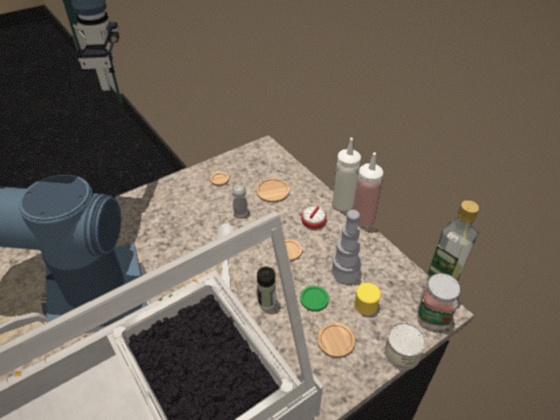

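View pics/side0.png

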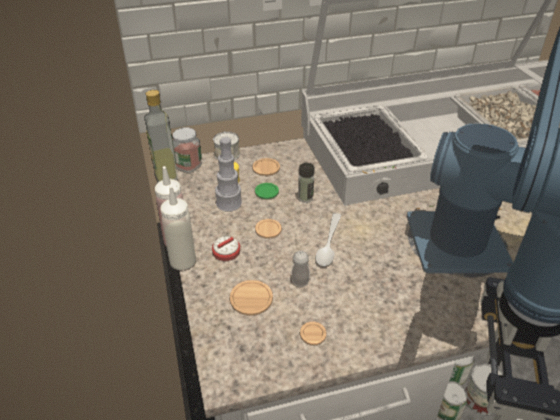

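The scene view shows the stack at about (347,250), and the stands at (219,178) mini, (273,190) large, (290,250) small and (336,340) medium. The green decoy is at (314,298), the yellow tin at (368,300), the shaker at (240,200) and the jar at (266,288). The side view shows the same stands at (313,333), (251,297), (268,228) and (265,167), with the stack at (228,175).

```bash
cat > h.py <<'E'
import numpy as np, cv2
from scipy.optimize import least_squares
from station import ctrl, viewer, inverse_kinematics
from scipy.spatial.transform import Rotation as Ro
def cloud(name):
    c=viewer.get_calibration(name); s=ctrl.read_state(); im,d=viewer.get_image(name)
    v,u=np.mgrid[:420,:560]; K=c["mtx"]
    P=np.dstack([(u-K[0,2])*d/K[0,0],(v-K[1,2])*d/K[1,1],d])
    if name=="wrist":
        T=c["tool_from_camera"]; w,x,y,z=s["tool_rot"]
        W=(P@T[:3,:3].T+T[:3,3])@Ro.from_quat([x,y,z,w]).as_matrix().T+s["eef_pos"]
    else: W=(P-c["t"])@c["R"]
    W[d<=0]=np.nan
    return im,W
def blobs(m,amin=60):
    n,l,st,ce=cv2.connectedComponentsWithStats(m.astype(np.uint8))
    return [(l==i,st[i],ce[i]) for i in range(1,n) if st[i,4]>amin]
def circ(xy,r=None):
    xy=xy[np.isfinite(xy).all(1)]
    (x,y),R=cv2.minEnclosingCircle(xy.astype(np.float32)); return np.array([x,y,R])
E
python3 - <<'E'
from h import *
np.set_printoptions(precision=4,suppress=True)
for n in("scene","side"):
    im,W=cloud(n); hsv=cv2.cvtColor(im,cv2.COLOR_BGR2HSV); H,S,V=cv2.split(hsv)
    z=W[...,2]
    m=(H>5)&(H<22)&(S>90)&(V>120)&(z<.03)&(z>-.01)
    for b,st,ce in blobs(m): print(n,"stand",ce,st[4],circ(W[b][:,:2]),np.nanmedian(z[b]))
    # tall things on worktop
    t=(z>.03)&(W[...,0]>.2)&(W[...,0]<1.2)&(abs(W[...,1])<.6)
    cols=["px","col","row","med xyz","min","max"]
    for b,st,ce in blobs(t,150):
        p=W[b]; print(n,"obj",ce.round(),st[4],np.percentile(p,2,axis=0),np.percentile(p,98,axis=0))
    for k in ([(275,225),(300,330),(310,388),(140,285),(352,215),(352,250),(345,272)] if n=="scene" else [(227,142),(320,60),(227,172),(227,195),(228,180)]):
        print(n,k,W[k[1],k[0]])
E
```

```text
scene stand [219.2554 178.288 ] 184 [0.36   0.2682 0.0278] 0.007789504766981682
scene stand [272.3272 189.51  ] 602 [0.4885 0.1718 0.0488] 0.006961376875572394
scene stand [293.1502 249.0773] 233 [ 0.4587 -0.0505  0.0325] 0.007630163773844545
scene stand [335.8328 339.5629] 993 [ 0.4601 -0.3131  0.0406] 0.0072895851210858795
scene obj [433. 131.] 72162 [ 0.5854 -0.4171  0.0439] [0.8567 0.5227 0.5982]
scene obj [239. 198.] 327 [0.3622 0.1024 0.031 ] [0.3981 0.1319 0.0903]
scene obj [254. 335.] 13803 [ 0.2028 -0.474   0.0797] [ 0.3436 -0.1582  0.4742]
scene obj [266. 284.] 618 [ 0.3349 -0.1918  0.0327] [ 0.3718 -0.1553  0.1081]
scene obj [368. 295.] 495 [ 0.5358 -0.2818  0.0314] [ 0.5853 -0.2333  0.0531]
scene obj [406. 342.] 1236 [ 0.5425 -0.4216  0.0328] [ 0.6131 -0.3514  0.0593]
scene (275, 225) [ 0.3098 -0.3624  0.4627]
scene (300, 330) [ 0.3282 -0.4196  0.2848]
scene (310, 388) [ 0.335  -0.4567  0.1631]
scene (140, 285) [ 0.1322 -0.4078  0.4734]
scene (352, 215) [ 0.5524 -0.1564  0.1994]
scene (352, 250) [ 0.557  -0.1708  0.1005]
scene (345, 272) [ 0.5412 -0.1811  0.0409]
side sta
[... 349 characters left out ...]
 -0.3902  0.0694] [0.8486 0.5956 0.7548]
side obj [334. 125.] 5982 [ 0.2029 -0.4838  0.0358] [ 0.3476 -0.1275  0.4533]
side obj [171. 177.] 4976 [ 0.6253 -0.3352  0.0347] [0.7648 0.0898 0.2622]
side obj [227. 167.] 1475 [ 0.5313 -0.4157  0.0322] [ 0.6085 -0.1211  0.2005]
side obj [526. 180.] 1002 [0.2002 0.5231 0.5575] [0.2095 0.5517 0.6204]
side obj [306. 179.] 478 [ 0.3367 -0.1838  0.0327] [ 0.3752 -0.1482  0.1092]
side obj [300. 266.] 454 [0.3636 0.1195 0.0306] [0.4004 0.1453 0.0897]
side (227, 142) [ 0.5499 -0.1434  0.2007]
side (320, 60) [ 0.2382 -1.1832 -0.0571]
side (227, 172) [ 0.5547 -0.1367  0.1166]
side (227, 195) [ 0.5583 -0.1278  0.0506]
side (228, 180) [ 0.5527 -0.1273  0.0988]
```

```bash
python3 - <<'E'
from h import *
M=np.full((600,800,3),255,np.uint8) # x up .1-.85 (row), y left: 1mm/px*0.8
px=lambda x,y:(int(400-(y+.0)*800),int(590-(x-.1)*780))
for n in("scene","side"):
    im,W=cloud(n); p=W.reshape(-1,3); p=p[np.isfinite(p).all(1)&(p[:,2]>.004)&(p[:,2]<.6)&(p[:,0]>.1)&(p[:,0]<.85)&(abs(p[:,1])<.5)]
    for q in p[p[:,2].argsort()]:
        c=(0,165,255) if q[2]<.03 else (0,0,0) if q[2]<.07 else (255,0,0) if q[2]<.13 else (0,0,255) if q[2]<.25 else (255,0,255)
        cv2.circle(M,px(q[0],q[1]),1,c,-1)
for x in np.arange(.1,.85,.1):
    cv2.putText(M,f"{x:.1f}",(0,px(x,0)[1]),0,.4,0); cv2.line(M,px(x,.5),px(x,-.5),(200,200,200))
for y in np.arange(-.4,.5,.1):
    cv2.putText(M,f"{y:.1f}",(px(0,y)[0],598),0,.4,0); cv2.line(M,px(.1,y),px(.85,y),(200,200,200))
cv2.imwrite("pics/map.png",M)
E
```

```text
(no output)
```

View pics/map.png

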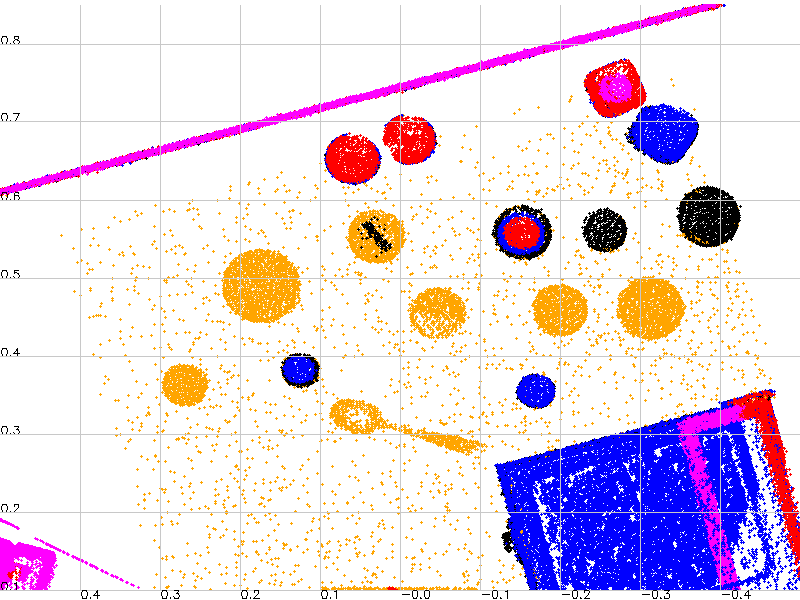

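The map shows clear paths. The stack is at about (0.557,-0.153), the yellow tin 0.10 m to its right, and the lid frame and far wall are out of the way. Next I'll tour the stands with the wrist camera, then look at the stack.

```bash
cat >> h.py <<'E'
def quat(a):  # tool pointing down, tool x at world angle a (rad)
    return np.array([0,np.cos(a/2),np.sin(a/2),0])
def go(p,a): ctrl.move_ptp(np.array(p,float),quat(a))
def rad(p): return np.arctan2(p[1],p[0])+np.pi
PICK=np.deg2rad(135)
def top(xy,z,r):
    "circle of a tin's top face at height z near xy, from the wrist view"
    im,W=cloud("wrist"); m=(abs(W[...,2]-z)<.008)&(np.hypot(W[...,0]-xy[0],W[...,1]-xy[1])<r+.015)
    m=cv2.morphologyEx(m.astype(np.uint8),cv2.MORPH_OPEN,np.ones((3,3)))
    b=max(blobs(m,30),key=lambda b:b[1][4]); p=W[b[0]]
    return im,circ(p[:,:2]),np.median(p[:,2])
def stand(xy):
    im,W=cloud("wrist"); H,S,V=cv2.split(cv2.cvtColor(im,cv2.COLOR_BGR2HSV))
    m=(H>5)&(H<22)&(S>90)&(V>90)&(abs(W[...,2])<.02)&(np.hypot(W[...,0]-xy[0],W[...,1]-xy[1])<.07)
    m=cv2.morphologyEx(m.astype(np.uint8),cv2.MORPH_OPEN,np.ones((3,3)))
    b=max(blobs(m,30),key=lambda b:b[1][4]); p=W[b[0]]
    return im,circ(p[:,:2]),np.median(p[:,2])
E
python3 - <<'E'
from h import *; import json
np.set_printoptions(precision=4,suppress=True)
S=dict(mini=(.36,.266),large=(.4875,.1723),small=(.456,-.049),medium=(.46,-.312)); out={};ims=[]
go((.36,.266,.26),rad((.36,.266)))
for k,p in S.items():
    go((*p,.2),rad(p)); im,c,z=stand(p); print(k,c,z); out[k]=list(map(float,c)); ims.append(im)
json.dump(out,open("stands.json","w"))
go((.5,-.2,.28),PICK); go((.557,-.153,.28),PICK)
im,c,z=top((.557,-.153),.2,.014); print("mini tin",c,z)
ims.append(im); cv2.imwrite("pics/w0.png",cv2.resize(np.vstack([np.hstack(ims[:2]),np.hstack([ims[3],ims[4]])]),(784,588)))
print(ctrl.read_state()["t"])
E
```

```text
mini [0.3639 0.2701 0.0282] 0.007438101657783636
large [0.4923 0.1749 0.0487] 0.00654335491998316
small [ 0.4556 -0.0469  0.034 ] 0.006983786765483405
medium [ 0.4635 -0.3122  0.0417] 0.006731787515749807
mini tin [ 0.5566 -0.1534  0.0142] 0.19953521668562904
5.9583
```

View pics/w0.png

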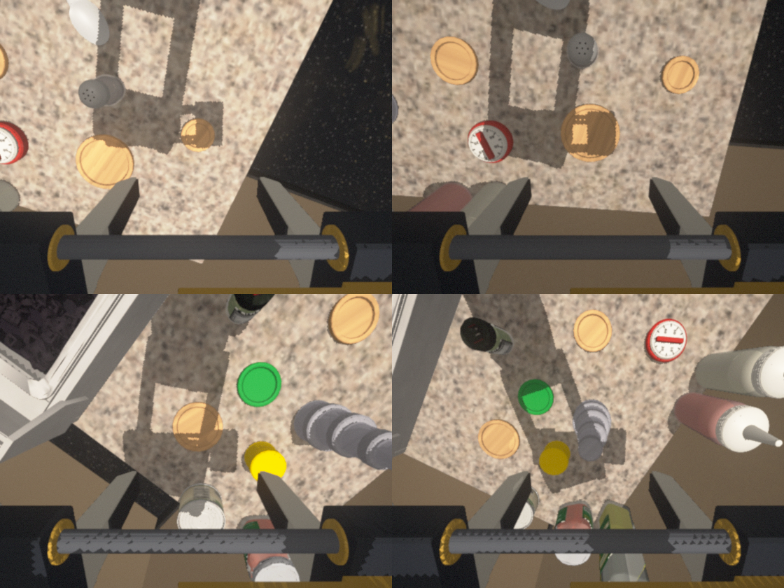

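The wrist views show all the stands, the stack and the yellow tin clearly. I'll pick the mini tin, then look at its stand again once the arm has settled, since the wrist reading differs from the fixed cameras by about 5 mm.

```bash
cat >> h.py <<'E'
def pick(xy,zb,d):
    "grasp a tin of diameter d whose underside is at zb; lift"
    ctrl.gripper_to(min(.092,d+.03)); z=zb+.010
    ctrl.line_to(np.array([*xy,z+.06]),v=.2); ctrl.line_to(np.array([*xy,z]),v=.1)
    ctrl.gripper_to(0.); s=ctrl.read_state(); print("gap",s["finger_gap"],"force",s["finger_force"])
    ctrl.line_to(np.array([*xy,z+.03]),v=.08); ctrl.line_to(np.array([*xy,max(.26,z+.08)]),v=.25)
    return s["finger_gap"]
E
python3 - <<'E'
from h import *
np.set_printoptions(precision=4,suppress=True)
pick((.5566,-.1534),.15,.028)
p=(.362,.268); ims=[]
for da,off in((0,0),(-1.,0)):
    a=rad(p)+da; go((*p,.26),a); ctrl.wait(.4); im,c,z=stand(p); ims.append(im); print(c,z,ctrl.read_state()["eef_pos"])
cv2.imwrite("pics/m1.png",np.hstack(ims)[:,::1]); print(ctrl.read_state()["t"],ctrl.read_state()["finger_gap"])
cv2.imwrite("pics/m1.png",cv2.resize(np.hstack(ims),(800,300)))
E
```

```text
gap 0.02760020350595139 force 30.00029683113098
[0.3621 0.2706 0.0274] 0.007321894778062943 [0.3622 0.2678 0.26  ]
[0.3642 0.2692 0.0279] 0.007606169424409781 [0.362 0.268 0.26 ]
13.0083 0.027776096192353928
```

View pics/m1.png

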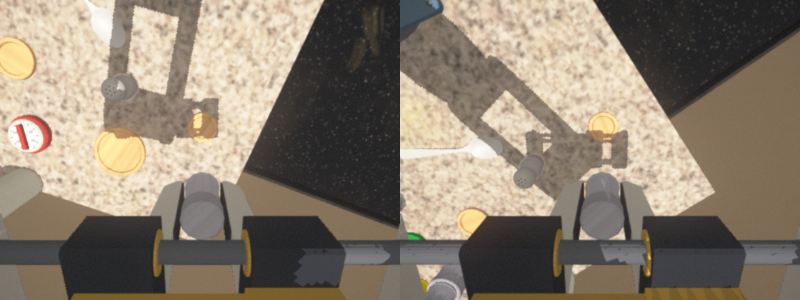

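The tin is held upright in both frames, and the mini stand shows at left (203,125). I'll place it and measure the tin against the stand.

```bash
cat >> h.py <<'E'
def place(p,gap,name,a=None):
    a=rad(p) if a is None else a; go((*p,.26),a); ctrl.line_to(np.array([*p,.030]),v=.2)
    hit=ctrl.line_to(np.array([*p,.0125]),v=.03,guard=5.); s=ctrl.read_state()
    print(name,"hit",hit,"z",s["eef_pos"],"F",s["contact_force"])
    ctrl.gripper_to(min(.092,gap+.02)); ctrl.line_to(np.array([*p,.16]),v=.2); ctrl.wait(.2)
    im,c,z=top(p,.056,gap/2); im2,c2,z2=stand(p); print("tin",c,z,"stand",c2)
    cv2.imwrite(f"pics/placed_{name}.png",im); print("t",ctrl.read_state()["t"])
E
python3 - <<'E'
from h import *
np.set_printoptions(precision=4,suppress=True)
place((.3627,.269),.028,"mini")
E
```

```text
mini hit True z [0.3628 0.2691 0.0158] F [-0.4843  0.2144  3.6316]
tin [0.3625 0.2698 0.0141] 0.05547424793700817 stand [0.3638 0.2704 0.028 ]
t 17.4917
```

View pics/placed_mini.png

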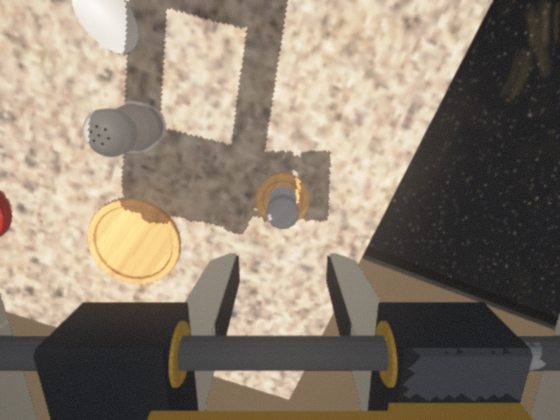

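The mini tin at (283,208) sits centred in its stand with its top at 0.0555, so it is flat on the floor of the recess. Next is the small tin.

```bash
cat >> h.py <<'E'
def run(name,d,ztop,p):
    ctrl.line_to(np.array([*ctrl.read_state()["eef_pos"][:2],.26]),v=.3)
    q=(.5566,-.1534); ctrl.gripper_to(.092); go((*q,max(.2,ztop+.08)),PICK); ctrl.wait(.2)
    im,c,z=top(q,ztop,d/2); print("tin at",c,z); cv2.imwrite(f"pics/pre_{name}.png",im)
    assert np.hypot(c[0]-q[0],c[1]-q[1])<.01 and abs(c[2]-d/2)<.003
    g=pick(c[:2],ztop-.05,d); assert abs(g-d)<.004
    go((*p,.26),rad(p)); ctrl.wait(.3); im,c,z=stand(p); print("stand",c)
    if abs(c[2]-d/2-.013)<.0025 and np.hypot(c[0]-p[0],c[1]-p[1])<.006: p=(np.array(p)+c[:2])/2
    place(p,d,name,rad(p))
E
python3 - <<'E'
from h import *
np.set_printoptions(precision=4,suppress=True)
run("small",.040,.15,(.456,-.048))
E
```

```text
tin at [ 0.5582 -0.1516  0.0202] 0.14958843303673505
gap 0.03965940725084766 force 30.000183284282684
stand [ 0.4556 -0.047   0.0341]
small hit True z [ 0.4559 -0.0475  0.0157] F [0.0234 0.2551 2.0605]
tin [ 0.456  -0.0473  0.0201] 0.05552607784864485 stand [ 0.4554 -0.0473  0.0339]
t 29.1083
```

View pics/placed_small.png

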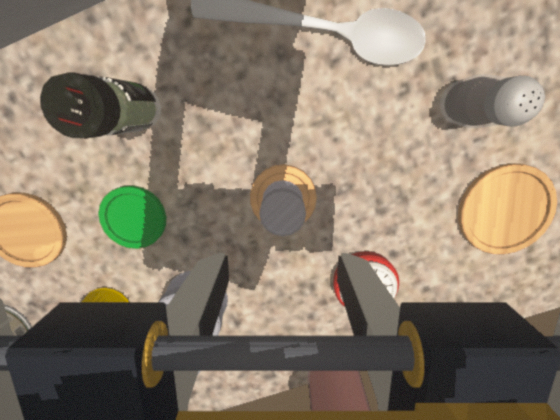

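The small tin at (284,208) is centred in its stand, with its top at 0.0555. Next is the medium tin.

```bash
python3 - <<'E'
from h import *
np.set_printoptions(precision=4,suppress=True)
run("medium",.054,.10,(.4625,-.3122))
E
```

```text
tin at [ 0.5577 -0.1507  0.0271] 0.099601006968201
gap 0.05351054591895215 force 30.000303089618683
stand [ 0.4628 -0.3124  0.0412]
medium hit True z [ 0.4627 -0.3124  0.0157] F [ 0.134  -0.2812  2.9257]
tin [ 0.4624 -0.3126  0.0272] 0.055602447290291436 stand [ 0.4616 -0.312   0.0398]
t 39.8083
```

View pics/placed_medium.png

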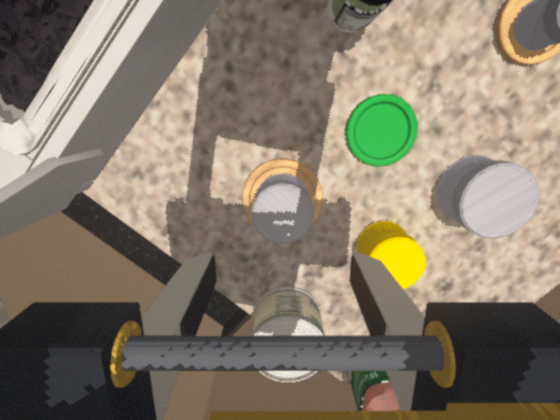

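The medium tin at (283,210) is seated in its stand. The large tin still stands at (490,200) and the yellow tin has not been touched. Last is the large tin.

```bash
python3 - <<'E'
from h import *
np.set_printoptions(precision=4,suppress=True)
run("large",.068,.05,(.4905,.174))
ctrl.line_to(np.array([*ctrl.read_state()["eef_pos"][:2],.3]),v=.3)
go((.138,.533,.25),np.deg2rad(166)); ctrl.wait(.5)
A=[viewer.get_image(n)[0] for n in("scene","side")]
cv2.imwrite("pics/end.png",cv2.resize(np.hstack([a[:,100:460] for a in A]),(800,467)))
print(ctrl.read_state()["t"])
E
```

```text
tin at [ 0.5589 -0.153   0.0342] 0.04963077628303436
gap 0.06766238527773152 force 30.000501573085785
stand [0.4916 0.1748 0.0482]
large hit True z [0.4912 0.1744 0.016 ] F [1.6349 1.0158 0.7079]
tin [0.4912 0.1749 0.0341] 0.055512694652656604 stand [0.4902 0.1743 0.0466]
t 51.125
54.175
```

View pics/end.png

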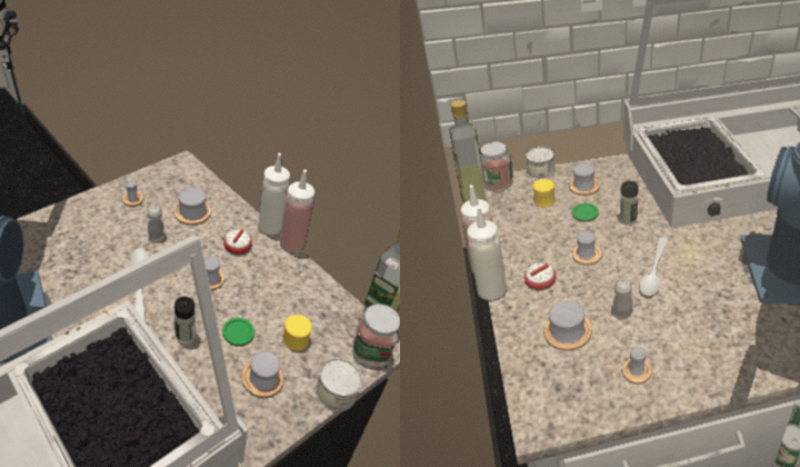

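All four tins stand upright in their own stands: large (567,320), medium (584,178), small (586,245) and mini (637,360) in the side half. The shaker, spice jar and look-alikes have not moved.

```bash
python3 -c "
from station import ticket; print(ticket.close_job())"
```

```text
the job is handed in; nothing more can be done
None
```

The job is handed in at about 54 s of the 125 s allowed: all four tins measured upright and flat in their matching recesses, and the shaker, spice jar and look-alikes were left where they stood.

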